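# Roll a lens barrel to the focus line and trigger the shot

## Robot

A 6-joint arm with a two-finger parallel gripper is mounted at the origin on the work surface. World frame = base frame: x ahead of the robot, y to its left, z up, the work surface at z = 0. Lengths are in m, angles in rad, forces in N, time in s.
With the tool pointing down it reaches from about 0.275 to 0.75 m from the base axis. Payload 10.2 kg.
Tool frame: the origin (TCP) lies midway between the tips of the shut fingers; the grasp point (between the pads) lies 19 mm behind it (env.hold_point_z is the distance from the TCP to the grasp point, in m); x points along the fingers, z is the direction in which the jaws open and shut, and the axes are right-handed (so a half turn about x gives the same grasp; the last joint's range is limited). The gripper opens to 85 mm and grips with 20 to 120 N. Pads are 22 mm wide; open, the fingers measure 114 mm over their backs; the gripper's body (76 mm by 85 mm) begins 54 mm behind the grasp point. The pads swing forward as they close: fully open they stand 13 mm farther back than shut.
Start: joints at [1.081, 0.313, 1.498, -0, 1.331, -0.223], TCP at [0.138, 0.506, 0.231] pointing down, gripper open.
Joint ranges: [-2.94, 2.94], [-0.97, 2.17], [0.19, 2.56], [-1.23, 4.37], [0.02, 3.11], [-2.88, 2.88]. Speed limits (rad/s): [2.39, 2.39, 3.01, 3.14, 3.14, 3.14].

## Interface

Orientations are given as a unit quaternion [x, y, z, w].
In Python, from bench import env, kinematics, monitor, eyes, job gives the robot as it stands. The module is installed in compiled form; this text tells all that it offers. Calls block until the motion is done:
- env.reach(position, orientation): joint-space move of the TCP to a pose.
- env.movel(position, velocity=0.15, frame=None, guard=None): straight line of the TCP; frame=None keeps the orientation; velocity is the mean speed in m/s. With guard (N) it stops when the force on the tool has changed by that much, and returns True; else False.
- env.set_joints(angles): joint-space move.
- env.release() and env.close_gripper(effort=None): open the fingers fully, or close them until they stop; effort is the grip in N (None keeps the last).
- env.hold(seconds).
- kinematics.ik(position, orientation): joint angles nearest the present ones, or None.
- monitor.sense(): the state.
- eyes.grab_frame(name): name is "scene" or "top" or "wrist"; returns a dict with "frame" (480x640x3 uint8, red, green, blue), "mtx" (3x3 intrinsics, pixels), "k1" (the pictures are not rectified: a ray, as slopes to the right and down, at radius r is drawn at 1 + k1 r^2 times it, then the intrinsics apply), "view" (4x4, takes a point from world to camera coordinates). Camera axes: x right, y down, z forward; pixel columns grow to the right and rows downward; lengths in m; the calibration is good to about 2 mm. A picture is of the moment at which its call begins. There is no depth.
A pose or a line that the arm cannot do raises env.MotionError and nothing moves.
- job.hand_in(): hands the job in, once; it reports no verdict.
The state is a dict: "clock": time; "joints": joint angles; "qvel": joint speeds; "joint_efforts": joint torques, N m; "position": TCP position; "ee_rot": TCP orientation; "contact_force": force on the tool from outside, world axes, zero at the start; "ft_torque": the same for the moment, N m; "finger_gap": opening from 0.0 (shut) to 1.0 (fully open).
Only numpy, scipy, OpenCV 4.12 (cv2) and the standard library are available. Lean on these libraries where they do the work, as an engineer would, in place of code of your own. Each camera call takes 0.05 s, during which the arm holds its last target. There are 200 camera calls.

## Task

The black lens barrel lies at the low yellow stop strip of the inspection plate. With the fingertips, push the top of the barrel sideways so that it rolls across the mat and comes to rest centred on the magenta line, lying along it, without gripping or lifting it. Then, and only once it rests there, press the green trigger button fully down and let it go; leave everything else where it is.

Things in the scene. Friction and masses are not known exactly. Their poses are not given: they have to be found in the camera images.
- barrel: Loose black lens barrel, a cylinder with silver bands, 40 mm diameter, 120 mm long, about 0.25 kg, lying on the mat. Origin at its centre, 20 mm above the mat. x: the cylinder's axis; y and z turn as it rolls. Starts parallel to the lines, 1 to 9 mm from the stop strip: no room behind it. A fingertip pressed lightly on its top and moved sideways rolls it half as far as the finger moves. The mat resists rolling: it stays where a slow stroke leaves it.
- magenta_line: The magenta line (the target), 190 mm long, 6 mm wide, flat on the mat and fixed to it. Origin at its middle, on the mat's surface, 12 mm above the table. x runs along the line, +y across it, away from the stop strip. 29 to 97 mm from the barrel's start.
- blue_line: The blue line, not the target; same size and axes as the magenta line, parallel to it and at least 35 mm away from it. Either one may be nearer to the stop strip. The barrel may roll over it.
- plate: The fixed inspection plate: aluminium, with a pale grey rubber mat, surface 12 mm above the table. Origin at table height; x along the lines, +y away from the stop strip, z up. It covers x -100 to +170, y -130 to +110 mm. The yellow yellow stop strip stands at y -115 to -103 mm, its top 18 mm above the mat (its three screw heads 2 mm higher).
- trigger_top (a point): Centre of the top face of the green round trigger button, 36 mm in diameter, on a grey fixed console box 90 x 90 x 40 mm. About 58 mm above the table when released; it is pressed straight down.
- trigger (a joint): Travel of the trigger button in m: 0 released, 0.006 fully down; needs about 4 N; springs back.
- spacer: Bystander: loose brass ring, 34 mm outside diameter, 14 mm tall, lying on the mat beyond one end of the barrel. Origin under its centre.
- thumbscrew: Bystander: loose steel thumbscrew standing on its 26 mm head on the mat, 32 mm tall, beyond one end of the barrel. Origin under its centre.
- spare_lens: Bystander: short black lens standing upright on the table, 42 mm in diameter, 55 mm tall. Origin under its centre.
- driver: Bystander: orange screwdriver, 170 mm long, lying on the table on the robot's right. Origin under its middle.
- cleaner: Bystander: white plastic bottle with blue cap, 44 mm in diameter, 120 mm tall, at the robot's right front. Origin under its centre.
- lens_cap: Bystander: flat black lens cap, 56 mm in diameter, 10 mm thick, lying on the table on the robot's left. Origin under its centre.
Mind the look-alikes: they are no part of the job. Leave any purple or red look-alike of the barrel alone.

How it is judged:
On the way, in this order (a step that is already met when the one before it is completed fails the run):
1. the barrel turns about its axis as it leaves the stop strip (rolled, not dragged) (angle between barrel's own z axis and vertical above 0.6 rad), for 0.02 s.
2. the barrel rests on the magenta line with the robot off it (y of barrel in the frame of magenta_line between -0.007 and 0.007 m and x of barrel in the frame of magenta_line between -0.035 and 0.035 m and angle between the x axis of barrel and the x axis of magenta_line, either way round below 0.12 rad and height (world z) of barrel between 0.028 and 0.036 m and linear speed of barrel below 0.01 m/s and contact force between barrel and the arm below 0.05 N and contact force between barrel and the fingers below 0.05 N), for 0.3 s.
3. the trigger button is pressed down (value of joint trigger above 0.0045 m), for 0.05 s.
At the end, for the whole second after the job is handed in: The barrel lies on the mat at rest (under 10 mm/s), its centre within 7 mm of the magenta line measured across it and within 35 mm of the line's middle along it, its axis within 0.12 rad (7 degrees) of the line; the trigger has been pressed down and is released (y of barrel in the frame of magenta_line between -0.007 and 0.007 m and x of barrel in the frame of magenta_line between -0.035 and 0.035 m and angle between the x axis of barrel and the x axis of magenta_line, either way round below 0.12 rad and height (world z) of barrel between 0.028 and 0.036 m and linear speed of barrel below 0.01 m/s and value of joint trigger below 0.0015 m); the robot touches nothing.
It fails at once if the barrel is lifted (its centre more than 8 mm higher than where it lies) (height (world z) of barrel above 0.04 m).
It fails at once if the trigger is pressed while the barrel is not on the magenta line (value of joint trigger above 0.003 m and not (y of barrel in the frame of magenta_line between -0.007 and 0.007 m and x of barrel in the frame of magenta_line between -0.035 and 0.035 m and angle between the x axis of barrel and the x axis of magenta_line, either way round below 0.12 rad and height (world z) of barrel between 0.028 and 0.036 m)).
It fails at once if a bystander (spacer, thumbscrew, spare lens, screwdriver, bottle, lens cap) is moved more than 20 mm (distance of any of spacer, thumbscrew, spare_lens, driver, cleaner, lens_cap from where it was at the start of the episode above 0.02 m).
It also fails if it takes over 61 s, if anything falls off the work surface, if the arm or the gripper's body presses on something with over 40 N, if the wrist force passes 120 N, or if a joint passes its speed limit or range.

## Working session

There is one attempt and no reset: what is moved stays moved. The work goes in short steps, each a Python script; the robot and the scene stay as the last script left them, time stands still between calls to the robot, and variables do not carry over. Pictures are saved under pics/ and viewed, about 8 in all and at most 12, crops included, and the job is handed in when it is done.

```bash
mkdir -p pics
cat > h.py <<'E'
import numpy as np, cv2
from bench import env, kinematics, monitor, eyes, job
def snap(name,fn=None):
    d=eyes.grab_frame(name)
    if fn: cv2.imwrite('pics/'+fn,d['frame'][:,:,::-1])
    return d
def cast(d,uv,z):
    uv=np.asarray(uv,float).reshape(-1,1,2)
    p=cv2.undistortPoints(uv,d['mtx'],np.array([d['k1'],0,0,0.]))[:,0]
    R=d['view'][:3,:3];t=d['view'][:3,3];c=-R.T@t
    r=np.c_[p,np.ones(len(p))]@R
    return c+r*((z-c[2])/r[:,2])[:,None]
def proj(d,X):
    return cv2.projectPoints(np.asarray(X,float).reshape(-1,1,3),cv2.Rodrigues(d['view'][:3,:3])[0],d['view'][:3,3],d['mtx'],np.array([d['k1'],0,0,0.]))[0][:,0]
E
python3 - <<'E'
from h import *
for n in('top','scene'):
    d=snap(n,n+'0.png'); print(n,-d['view'][:3,:3].T@d['view'][:3,3],d['k1'],d['mtx'][0])
s=monitor.sense();print(s['ee_rot'],s['clock'])
E
```

```text
top [0.36535677 0.00824262 1.18962519] -0.041056313161307166 [471.37366852   0.         322.5721888 ]
scene [1.29447493 0.13431961 0.87801857] 0.04260094639868848 [492.75905142   0.         324.29292212]
[-0.42919892  0.5624049   0.42890212  0.56172234] 0.1
```

View pics/top0.png

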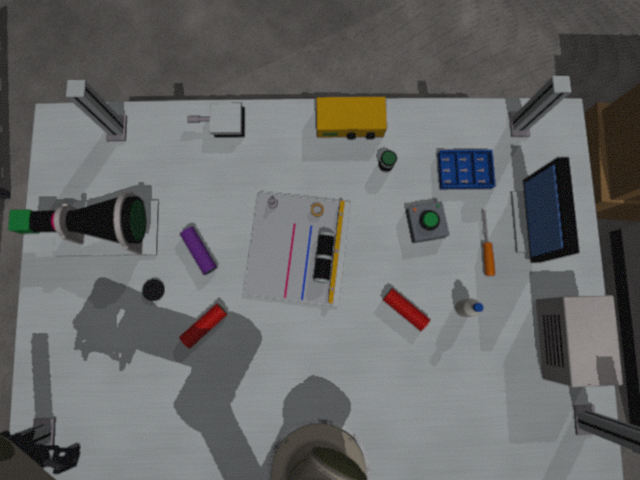

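View pics/scene0.png

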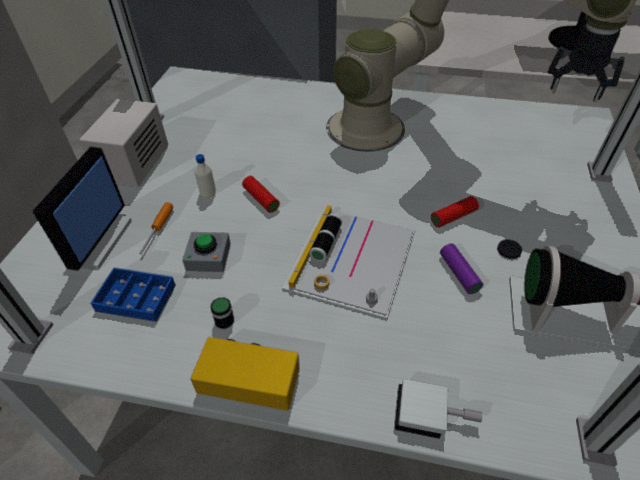

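The top view shows these candidates for the barrel:
- A black, silver-banded cylinder beside the yellow strip at (324,257).
- Look-alikes: purple (198,250), red (204,326) and red (406,309), spare lens (387,159), cap (153,289), big lens (100,220).

I choose (324,257). The magenta line is at (290,260) and the blue line at (307,262), nearer the strip. The trigger is at (429,219), the spacer at (317,209) and the thumbscrew at (272,202).

```bash
cat >> h.py <<'E'
def linefit(d,m,z):
    """endpoints on plane z of the largest blob in mask"""
    n,l,st,c=cv2.connectedComponentsWithStats(m.astype(np.uint8))
    k=1+np.argmax(st[1:,4]); v,u=np.nonzero(l==k)
    P=cast(d,np.c_[u,v],z)[:,:2]; r=cv2.minAreaRect(P.astype(np.float32)*1000)
    c=P.mean(0); w=np.linalg.svd(P-c,full_matrices=False)[2][0]
    w=w*np.sign(w[0]); s=(P-c)@w; t=(P-c)@[-w[1],w[0]]
    mid=c+w*(s.max()+s.min())/2
    return mid,np.degrees(np.arctan2(w[1],w[0])),np.ptp(s),np.ptp(t),len(u)
def masks(f,box):
    h,s,v=cv2.split(cv2.cvtColor(f,cv2.COLOR_RGB2HSV)); b=np.zeros(h.shape,bool); b[box[1]:box[3],box[0]:box[2]]=1
    return dict(mag=b&(h>155)&(h<176)&(s>100),blue=b&(h>108)&(h<130)&(s>100),strip=b&(h>18)&(h<33)&(s>130),dark=b&(v<60),green=b&(h>45)&(h<90)&(s>90))
E
python3 - <<'E'
from h import *
for n,box,gb in(('top',(240,185,352,310),(400,200,450,245)),('scene',(285,200,415,320),(180,225,235,265))):
    d=snap(n); m=masks(d['frame'],box)
    for k,z in(('mag',.012),('blue',.012),('strip',.030),('dark',.032)): print(n,k,linefit(d,m[k],z))
    print(n,'green',linefit(d,masks(d['frame'],gb)['green'],.058))
    if n=='top':
        c=d['frame'][180:320,235:455,::-1]; cv2.imwrite('pics/crop.png',cv2.resize(c,None,fx=3.6,fy=3.6,interpolation=2))
E
```

```text
top mag (array([0.50943367, 0.06218955]), np.float64(-8.026867434122819), np.float64(0.18638992292525625), np.float64(0.005851781507792029), 169)
top blue (array([0.50353383, 0.01987633]), np.float64(-8.034891073189812), np.float64(0.18607790187726667), np.float64(0.005716726230432722), 171)
top strip (array([ 0.4635145 , -0.04557924]), np.float64(-7.805652893449067), np.float64(0.124303415549608), np.float64(0.010875716936324078), 209)
top dark (array([ 0.48486598, -0.01943777]), np.float64(-5.128018822104675), np.float64(0.05061094608247678), np.float64(0.04185338020246972), 326)
top green (array([ 0.59914227, -0.28784017]), np.float64(-6.494837224640282), np.float64(0.04106660123568523), np.float64(0.04013656016339074), 214)
scene mag (array([0.50868261, 0.06319408]), np.float64(-8.05565764647743), np.float64(0.1862026115017324), np.float64(0.005443557035256272), 135)
scene blue (array([0.5023009, 0.0211759]), np.float64(-8.00309207322188), np.float64(0.18639468458890013), np.float64(0.005737335864240698), 140)
scene strip (array([ 0.53568799, -0.05286527]), np.float64(-7.609044744433537), np.float64(0.2701683196637963), np.float64(0.015428349244404675), 468)
scene dark (array([ 0.53302389, -0.02194183]), np.float64(17.13925655112571), np.float64(0.07113175091096063), np.float64(0.05160000575410466), 288)
scene green (array([ 0.60071977, -0.28551341]), np.float64(27.797008345573033), np.float64(0.04494613206473712), np.float64(0.03692899746950988), 205)
```

View pics/crop.png

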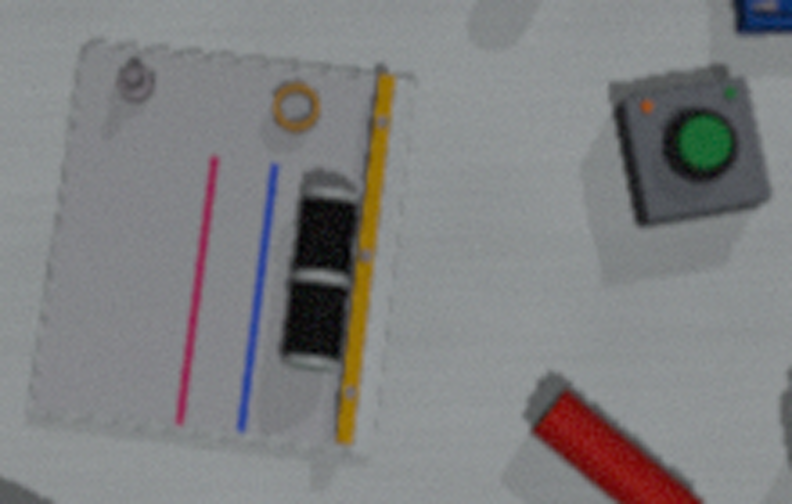

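The crop confirms the choice. The black barrel with silver bands is centred at crop (320,275), next to the strip. The blue line comes next, then the magenta line. The spacer and thumbscrew lie beyond the barrel's far end. The two views agree on the magenta line to about 1 mm: middle (0.509, 0.063), heading -8°. Next I move above the barrel with shut fingers.

```bash
cat >> h.py <<'E'
from scipy.spatial.transform import Rotation as Rr
A=np.radians(-8.03); U=np.array([np.cos(A),np.sin(A)]); N=np.array([-np.sin(A),np.cos(A)])
MAG=np.array([0.5091,0.0627])
def quat(zdir):  # tool x down, tool z along zdir
    x=np.array([0,0,-1.]); z=np.r_[zdir,0]; return Rr.from_matrix(np.c_[x,np.cross(z,x),z]).as_quat()
def W(a,b,z): return np.r_[MAG+a*U+b*N,z]   # magenta-frame -> world
def M(p): q=np.asarray(p)[:2]-MAG; return q@U,q@N
E
python3 - <<'E'
from h import *
d=snap('top'); b=cast(d,[[323.8,256.0]],.032)[0]; print('barrel',b,M(b))
a,n=M(b)
best=None
for s in(1,-1):
    j=kinematics.ik(W(a,n-.045,.20),quat(s*U)); print(s,None if j is None else np.round(j,2))
    if j is not None and (best is None or abs(j[5])<abs(best[1][5])): best=(s,j)
print('use',best[0])
env.close_gripper(20); env.reach(W(a,n-.045,.20),quat(best[0]*U))
d=snap('wrist','w1.png'); s=monitor.sense(); print(s['clock'],s['position'],s['contact_force'],-d['view'][:3,:3].T@d['view'][:3,3])
print(proj(d,[W(a,n,.052),W(0,0,.012)]))
E
```

```text
barrel [ 0.51552846 -0.02416328  0.032     ] (np.float64(0.01849950026445342), np.float64(-0.08511359237719099))
1 [-0.36  0.32  1.58 -0.    1.25 -0.22]
-1 None
use 1
3.5 [ 0.5093125  -0.06805811  0.20003841] [ 0.15397719  0.13373913 -1.18300434] [ 0.51877779 -0.00368495  0.34390721]
[[316.97483557 162.09340482]
 [293.4527596   48.5043244 ]]
```

View pics/w1.png

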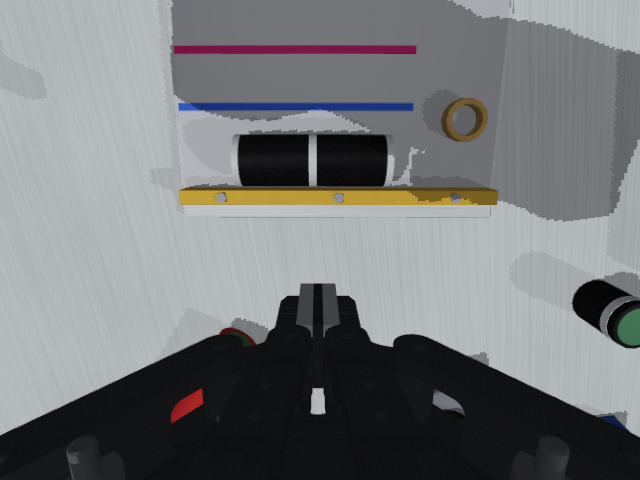

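The wrist view shows the barrel centred at about (313,160), against a predicted (317,162), so the estimate holds. Contact comes next, then the first short stroke.

```bash
cat >> h.py <<'E'
def stroke(a,b,roll,press=.0006,v=.05,zc=None):
    """roll the barrel (centre at a,b) by `roll` with one top stroke; tip stays over it"""
    sgn=np.sign(roll); b0=b-roll/2
    env.movel(W(a,b0,.062),.15)
    if zc is None:
        hit=env.movel(W(a,b0,.046),.015,guard=3.0); zc=monitor.sense()['position'][2]
        print('hit',hit,'z',zc,'F',monitor.sense()['contact_force'])
    z=zc-press
    env.movel(W(a,b0,z),.03); print(' press F',monitor.sense()['contact_force'])
    env.movel(W(a,b0+2*roll,z),v); s=monitor.sense(); print(' end F',s['contact_force'],s['position'],s['clock'])
    env.movel(W(a,b0+2*roll,.062),.1)
    return zc
def barrel(d):
    m=masks(d['frame'],(0,0,640,480))
    n,l,st,c=cv2.connectedComponentsWithStats(m['dark'].astype(np.uint8))
    return st,c
E
python3 - <<'E'
from h import *
stroke(.016,-.0845,.016,press=0)
s=monitor.sense();p=s['position']; 
d=snap('top','t2.png'); 
d=snap('wrist','w2.png'); print(s['clock'],s['contact_force'],proj(d,[W(.016,-.0845+.016,.052)]))
a=cv2.imread('pics/w2.png');cv2.imwrite('pics/w2s.png',a[:320])
E
```

```text
hit True z 0.051831146612212886 F [-0.90284465 -1.30195595  5.75841487]
 press F [-0.28914915  0.47717637  3.61285665]
 end F [0.36134469 0.91282397 5.37722384] [0.51659768 0.00060198 0.051919  ] 6.35
6.6 [-0.66299265 -0.16967165  0.21153469] [[316.95512661 308.58777703]]
```

View pics/w2s.png

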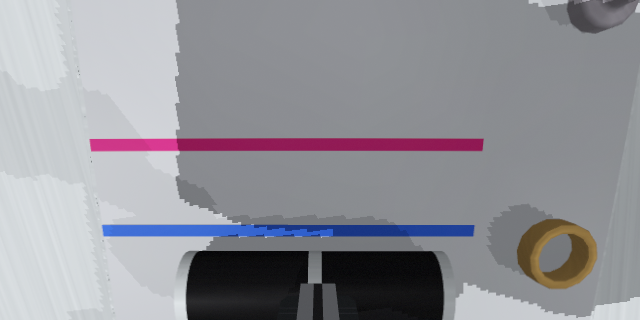

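After the stroke the barrel's front edge is at row 251, just short of the blue line at row 231, and still straight. Contact held to the end at about 5 N. I'll measure the front tangent edge in each wrist picture and repeat the strokes.

```bash
cat >> h.py <<'E'
def front(d):
    """barrel centre b (magenta frame, left/right part) from its front silhouette; also line b check"""
    v=d['frame'].max(2); out=[]
    C=-d['view'][:3,:3].T@d['view'][:3,3]; cb=M(C)[1]
    for cols in(range(205,285,4),range(345,425,4)):
        e=[]
        for u in cols:
            r=[y for y in range(20,330) if (v[y:y+12,u]<60).all()]
            if r: e.append((u,r[0]-.5))
        P=cast(d,e,.032); bb=[]
        for p in P:
            g=np.array([M(p)[1]-cb,.032-C[2]]); g/=np.linalg.norm(g)
            bb.append(M(p)[1]-.02/abs(g[1]))   # centre lies 20 mm behind the tangent ray
        out.append(np.median(bb))
    m=masks(d['frame'],(0,0,640,330))['mag']
    q=linefit(d,m,.012)
    return np.array(out),M(q[0]),q[1]
E
python3 - <<'E'
from h import *
a=.016
for i in range(3):
    env.movel(W(a,M(monitor.sense()['position'])[1],.075),.15)
    o,l,ang=front(snap('wrist')); print('centre b',o,'line',l,ang)
    b=o.mean()
    if i==2 or not -.08<b<-.025: break
    r=min(.017,-b-.010); stroke(a,b,r)
E
```

```text
centre b [-0.06915813 -0.06923212] line (np.float64(0.0008010101715164112), np.float64(-0.000687910048374046)) -8.117819407584964
hit True z 0.05169175693411174 F [-1.93968222  0.67454865  5.84815199]
 press F [-2.90109406 -1.18784479  7.02611262]
 end F [-2.61817174  0.63039318 10.27220544] [0.51897137 0.01733374 0.05182987] 9.0917
centre b [-0.05222258 -0.05227132] line (np.float64(0.0007351976768076591), np.float64(-0.000795025603241813)) -8.082952525047219
hit True z 0.05167457762001751 F [-1.21318944  0.28028605  5.76188566]
 press F [-2.57486783 -0.64870039  7.39551936]
 end F [-4.01674817  0.75694352 10.66572154] [0.52133574 0.03417294 0.05182081] 11.7417
centre b [-0.03527326 -0.0352969 ] line (np.float64(0.0007299454118610794), np.float64(-0.0007605251403164258)) -8.072784841014272
```

Each stroke rolls the barrel as commanded, with no yaw. Two more strokes should bring it to the line, which the wrist camera sees at b = -0.0007.

Run:
```python
from h import *
a=.016
for i in range(2):
    env.movel(W(a,M(monitor.sense()['position'])[1],.075),.15)
    o=front(snap('wrist'))[0]; print('centre b',o); b=o.mean()
    if not -.05<b<-.01: break
    stroke(a,b,(-.0007-b)/(2-i))
env.movel(W(a,.03,.075),.15); env.movel(W(a,-.06,.20),.25)
env.hold(.4); d=snap('wrist','w3.png'); print(front(d),monitor.sense()['clock'])
a=cv2.imread('pics/w3.png');cv2.imwrite('pics/w3s.png',a[:320])
d=snap('top'); g=np.array(linefit(d,masks(d['frame'],(400,200,450,245))['green'],.058)[0]);print(g)
```

```text
centre b [-0.03517747 -0.03516653]
hit True z 0.05166309253658864 F [-1.72812671 -0.60838936  6.56815697]
 press F [-3.55700087 -0.26602206  7.52818855]
 end F [-3.73452153  1.27752721 10.02004866] [0.52377398 0.05146785 0.0518206 ] 14.7
centre b [-0.01782375 -0.01782179]
hit True z 0.051657430290094314 F [-1.81179171  0.16609319  5.75764149]
 press F [-3.3868307  -0.06255696  7.59922683]
 end F [-3.52249488  0.20342992 10.91030148] [0.5261638  0.06847871 0.05179963] 17.35
(array([-0.00076578, -0.00080582]), (np.float64(-0.07447479351654755), np.float64(-0.0007271489881297711)), np.float64(-7.716196769552346)) 19.15
[ 0.59957031 -0.28825595]
```

View pics/w3s.png

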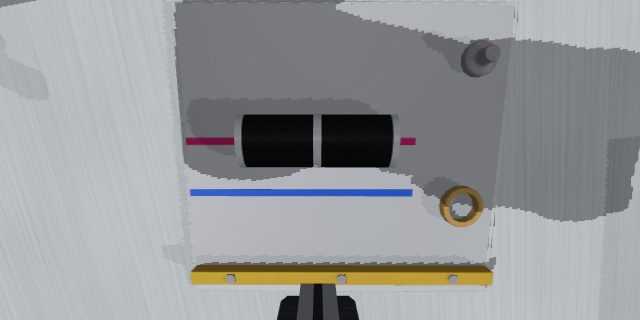

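The barrel lies on the magenta line. It is 0.1 mm off across, parallel, about 16 mm off-middle along (35 mm allowed), and the robot is clear of it. Now the trigger.

Run:
```python
from h import *
g=np.array([.600,-.287]); q=monitor.sense()['ee_rot']
env.reach(np.r_[g,.16],q); env.movel(np.r_[g,.068],.1)
d=snap('wrist','w4.png')
print('first',env.movel(np.r_[g,.050],.01,guard=15)); s=monitor.sense(); print(s['position'],s['contact_force'])
env.hold(.3); s=monitor.sense(); print(s['position'],s['contact_force'])
d=snap('scene','s5.png')
env.movel(np.r_[g,.16],.1); env.hold(.3)
d2=snap('scene'); cv2.imwrite('pics/s5c.png',cv2.resize(np.vstack([x['frame'][170:300,150:430,::-1] for x in(d,d2)]),None,fx=2,fy=2))
s=monitor.sense(); print(s['clock'],s['contact_force'])
```

```text
first True
[ 0.60004907 -0.28701147  0.0560248 ] [-1.38742615  0.63727738  5.82001454]
[ 0.60008249 -0.28702713  0.05608135] [-1.84180588  1.15874251  5.51640522]
24.5917 [ 0.38219384  0.66574162 -0.36827194]
```

View pics/s5c.png

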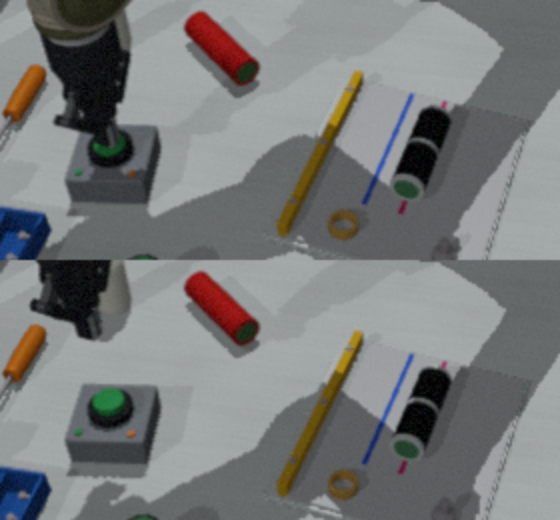

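The guard tripped early at z = 0.056, so the button was only partly pressed; it has sprung back and the barrel has not moved. I'll press again in small steps until the bottom is felt.

Run:
```python
from h import *
g=np.array([.600,-.287])
env.movel(np.r_[g,.068],.1); env.movel(np.r_[g,.060],.03)
for z in np.arange(.0585,.0475,-.0005):
    env.movel(np.r_[g,z],.01); env.hold(.05); s=monitor.sense(); f=s['contact_force'][2]; print(round(z,4),round(s['position'][2],4),round(f,1))
    if f>18: break
env.hold(.3)
env.movel(np.r_[g,.16],.1); env.hold(.5)
d=snap('scene'); s=monitor.sense(); print(s['clock'],s['contact_force'])
cv2.imwrite('pics/s6c.png',cv2.resize(d['frame'][170:300,150:430,::-1],None,fx=2,fy=2))
t=snap('top'); print('mag/green',linefit(t,masks(t['frame'],(400,200,450,245))['green'],.058)[0])
```

```text
0.0585 0.0587 3.2
0.058 0.0581 2.3
0.0575 0.0576 3.5
0.057 0.0571 3.3
0.0565 0.0566 3.3
0.056 0.0561 4.3
0.0555 0.056 8.3
0.055 0.056 10.0
0.0545 0.0559 12.7
0.054 0.0558 16.5
0.0535 0.0558 18.5
31.4917 [ 0.16615953  0.54724044 -0.7989686 ]Traceback (most recent call last):
  File "<stdin>", line 11, in <module>
  File "h.py", line 18, in linefit
    k=1+np.argmax(st[1:,4]); v,u=np.nonzero(l==k)
        ~~~~~~~~~^^^^^^^^^^
    return _wrapfunc(a, 'argmax', axis=axis, out=out, **kwds)
    return bound(*args, **kwds)
ValueError: attempt to get argmax of an empty sequence
```

View pics/s6c.png

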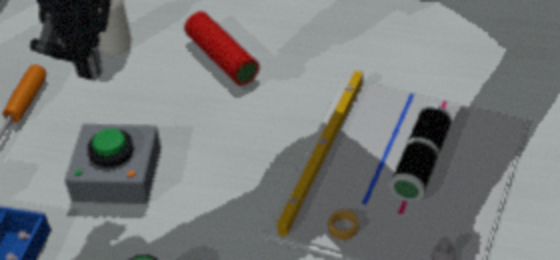

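The force rises hard at z = 0.056, which could be the end of the button's travel or the tip meeting the collar. I'll check the centring in the saved close picture and the force profile above the button.

Run:
```python
from h import *
g=np.array([.600,-.287])
print(monitor.sense()['clock'])
env.movel(np.r_[g,.066],.15); 
for z in np.arange(.065,.0575,-.001):
    env.movel(np.r_[g,z],.02); s=monitor.sense(); print(round(z,4),round(s['position'][2],4),np.round(s['contact_force'],1))
env.movel(np.r_[g,.0555],.02); d=snap('wrist'); d2=snap('scene')
env.movel(np.r_[g,.08],.15); print(monitor.sense()['clock'])
w=cv2.imread('pics/w4.png')[150:400,170:490]
x=d['frame'][150:400,170:490,::-1]
y=cv2.resize(d2['frame'][210:280,170:240,::-1],(250,250)); y0=cv2.resize(snap('scene')['frame'][210:280,170:240,::-1],(250,250))
cv2.imwrite('pics/c7.png',np.vstack([np.hstack([w,x]),np.hstack([y,y0,np.zeros((250,140,3),np.uint8)])]))
```

```text
31.5417
0.065 0.0657 [-0.2  0.8 -0. ]
0.064 0.064 [ 0.2 -1.1 -0.9]
0.063 0.0629 [ 0.3 -0.2 -0.5]
0.062 0.0621 [0.2 0.9 1.1]
0.061 0.0611 [-0.  -1.2  0.4]
0.06 0.0601 [0.  0.2 2.1]
0.059 0.0591 [ 0.5 -0.5  1.3]
0.058 0.0581 [ 1.2 -0.6  2.4]
35.0083
```

View pics/c7.png

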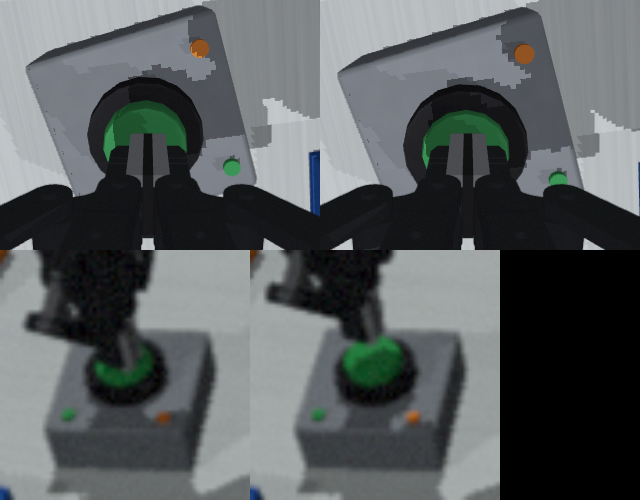

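The tip sits well inside the green cap. Contact starts at about z = 0.062 and the hard stop is at 0.056, so that is the full 6 mm of travel: the button was pressed fully and springs back. One last barrel check from the viewing pose, then hand in.

Run:
```python
from h import *
q=monitor.sense()['ee_rot']; env.movel(np.r_[.600,-.287,.18],.2)
env.reach(W(.016,-.06,.20),q); env.hold(.4)
o=front(snap('wrist')); s=monitor.sense(); print(o,s['clock'],s['contact_force'])
if abs(o[0].mean()+.0007)<.004: job.hand_in(); print('handed in')
```

```text
(array([-0.0003942 , -0.00048597]), (np.float64(-0.07454976851707523), np.float64(-0.00031378504573855055)), np.float64(-8.168023514564421)) 37.3083 [-0.27135365  0.09037752  0.57525361]
the job is handed in; nothing more can be done
handed in
```

The job is done and handed in at about 37 s. I rolled the barrel onto the magenta line with five light top strokes from the shut fingertips. Only once it rested there with the robot clear did I press and release the green trigger.

- **Barrel:** the last wrist-camera check, after the presses, showed it about 0.1 mm off the line and parallel to it. Along the line it is about 16 mm from the middle, measured before the strokes, against 35 mm allowed. The robot was clear of everything.
- **Trigger:** my first press stopped on the force guard, so I took it for incomplete and pressed twice more. Contact began at about z = 0.062 m and the hard stop was at 0.056 m. That matches the full 6 mm, so the first press had probably reached the bottom too. The camera showed the button sprung back.
- **Disagreements and failed checks:** the button top stands about 4 mm higher than the stated 58 mm. One colour check in the top view found no green, probably because the arm was in the way, and I did not repeat it.
- **Bystanders:** I saw no bystander move in the pictures, but I did not measure their positions.

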